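Lay out the riveting tooling for the next batch

TASK

Set out the riveting tooling for the next batch: stand the anvil, pin up, on the middle of the die block and slip the collar over its pin so that it rests flat on the anvil. Stand the punch upright on the table squarely in front of the die block (off the middle of its robot-side face) with a gap of about 30 mm to the green base, and lay the step gauge flat on the table, step up, about midway between the die block and the button box. Leave the grease jar, the hex bolt and the wrench where they are, and let go of everything at the end.

Things in the scene. Friction and masses are not known exactly. Their poses are not given: they have to be found in the camera images.
- anvil: loose turned bright-steel cylinder, 42 mm diameter and 30 mm high, with a thin upright pin on top (12 mm diameter, 15 mm straight then tapering to a blunt end 22 mm above the shoulder; 52 mm high in all); starts upright on the table; origin at the centre of its underside, z up along the pin; 0.30 kg
- collar: loose thick steel ring lying flat on the table, 54 mm outside diameter, 24 mm bore, 18 mm high; origin on its axis at the underside, z along the axis; 0.12 kg
- punch: loose dark-steel punch standing upright on the table: plain cylinder 36 mm in diameter up to 48 mm, then tapering to a 12 mm blunt nose, 74 mm high in all; origin at the centre of its flat underside, z up towards the nose; 0.35 kg
- step_gauge: loose aluminium stepped gauge block lying flat: 30 mm (its x) by 70 mm (its y), 20 mm high on its -y half and 32 mm high on its +y half; origin at the centre of its underside, z up; 0.16 kg
- die_block: fixed die block: green square base 90 x 90 mm, 15 mm high, with a dark-steel block 64 x 64 mm on its middle whose flat top is 40 mm above the table; origin at the centre of its underside; its x axis points away from the robot (turned at most about 9 degrees), so its front face is its -x side, 45 mm from the origin; y to the left
- button_box: fixed control box, black below and yellow above, 70 mm (its x) by 100 mm (its y), 50 mm high, with a green push button on top reaching 62 mm; origin at the centre of its underside; x away from the robot (turned at most about 9 degrees). It stands left or right of the die block, their centres 250 to 350 mm apart in y
- grease_jar: bystander: loose white jar with a black cap, 40 mm diameter, 55 mm high; origin at the centre of its underside
- hex_bolt: bystander: loose steel hex bolt standing on its head (26 mm across flats, 11 mm high) with a 16 mm shank upwards, 56 mm high; origin at the centre of its underside
- wrench: bystander: loose steel wrench, 170 mm long, lying across the far side of the work area (its length roughly left to right); origin under its middle, x along its length
Not all that is in view belongs to the job. Leave any orange or red look-alike of the anvil alone.

How it is judged (in metres and radians):
At the end, for the whole second after the job is handed in: Anvil on die block, axes within 12 mm; collar on its shoulder, within 8 mm; punch on the table 15-45 mm off the base's front face, within 15 mm of its middle; gauge flat between block and box, over 100 mm from each centre along its y, within 72 mm along its x; all upright (0.12 rad), at rest (horizontal distance between anvil and die_block below 0.012 m and z of anvil in the frame of die_block between 0.036 and 0.045 m and horizontal distance between collar and anvil below 0.008 m and z of collar in the frame of anvil between 0.026 and 0.035 m and x of punch in the frame of die_block between -0.108 and -0.078 m and y of punch in the frame of die_block between -0.015 and 0.015 m and height (world z) of each of punch, step_gauge below 0.006 m and ((y of step_gauge in the frame of die_block above 0.1 m and y of step_gauge in the frame of button_box below -0.1 m) or (y of step_gauge in the frame of die_block below -0.1 m and y of step_gauge in the frame of button_box above 0.1 m)) and x of step_gauge in the frame of die_block between -0.072 and 0.072 m and x of step_gauge in the frame of button_box between -0.072 and 0.072 m and angle between each of anvil, collar, punch, step_gauge's own z axis and vertical below 0.12 rad and linear speed of each of anvil, collar, punch, step_gauge below 0.02 m/s); the robot touches nothing.
It fails at once if the grease jar is moved more than 20 mm (distance of grease_jar from where it was at the start of the episode above 0.02 m).
It fails at once if the hex bolt is moved more than 20 mm (distance of hex_bolt from where it was at the start of the episode above 0.02 m).
It fails at once if the wrench is moved more than 20 mm (distance of wrench from where it was at the start of the episode above 0.02 m).
It also fails if it takes over 99 s, if anything falls off the work surface, if the arm or the gripper's body presses on something with over 40 N, if the wrist force passes 120 N, or if a joint passes its speed limit or range.

ROBOT

A 6-joint arm with a two-finger parallel gripper is mounted at the origin on the work surface. World frame = base frame: x ahead of the robot, y to its left, z up, the work surface at z = 0. Lengths are in mm, angles in rad, forces in N, time in s.
With the tool pointing down it reaches from about 275 to 825 mm from the base axis. Payload 4.9 kg.
Tool frame: the origin (TCP) lies at the very end of the fingers, on their centre line; the grasp point (between the pads) lies 19 mm behind it; z points along the fingers, y is the direction in which the jaws open and shut (so a half turn about z gives the same grasp; the last joint's range is limited). The gripper opens to 85 mm and grips with 20 to 120 N. Pads are 22 mm wide; open, the fingers measure 114 mm over their backs; the gripper's body (76 mm by 85 mm) begins 54 mm behind the grasp point. The pads swing forward as they close: fully open they stand 13 mm farther back than shut.
Start: joints at [-1.438, 0.326, -0.193, 1.052, 0, 1.437], TCP at [145.017, -530.555, 209.581] pointing down, gripper open.
Joint ranges: [-2.65, 2.65], [-0.97, 1.79], [-1.3, 1.35], [-1.93, 2.1], [-1.47, 1.37], [-3.14, 3.14]. Speed limits (rad/s): [2.57, 2.57, 3.14, 3.14, 3.14, 3.14].

INTERFACE

Orientations are given as [roll, pitch, yaw] about the fixed x, y, z axes, in that order (R = Rz(yaw) Ry(pitch) Rx(roll)).
In Python, from bench import bot, solve_ik, imaging gives the robot as it stands. Calls block until the motion is done:
- bot.move_ptp(position, orientation): joint-space move of the TCP to a pose.
- bot.movel(position, rot=None, max_speed=150, threshold=None): straight line of the TCP; rot=None keeps the orientation; max_speed is the mean speed in mm/s. With threshold (N) it stops when the force on the tool has changed by that much, and returns True; else False.
- bot.move_j(angles): joint-space move.
- bot.grip(opening, effort=None): opening from 0.0 (shut) to 1.0 (fully open); effort is the grip in N (None keeps the last); returns when the fingers have stopped.
- bot.dwell(seconds).
- solve_ik(position, orientation): joint angles nearest the present ones, or None.
- bot.get_state(): the state.
- imaging.capture(name): name is "scene" or "top" or "wrist"; returns the picture (480x640x3 uint8, blue, green, red); there is no depth.
- imaging.camera_model(name): a dict with "K" (3x3 intrinsics, pixels), "position" and "rotation" of the camera in the world. Camera axes: x right, y up, looking along -z (the intrinsics and any distortion apply to the point x, -y, -z); pixel columns grow to the right and rows downward; lengths in mm; the calibration is good to about 2 mm. A picture is of the moment at which its call begins: read the wrist's pose just before it. camera_model takes no time and is no camera call; for the wrist camera it gives the pose at the moment of the call.
A pose or a line that the arm cannot do raises bot.IKError and nothing moves.
- bot.sign_off(): hands the job in, once; it reports no verdict.
The state is a dict: "t": time; "qpos": joint angles; "joint_velocities": joint speeds; "effort": joint torques, N m; "tcp_pos": TCP position; "orientation": TCP orientation; "contact_force": force on the tool from outside, world axes, zero at the start; "wrist_torque": the same for the moment, N m; "opening": opening from 0.0 (shut) to 1.0 (fully open).
Only numpy, scipy, OpenCV 4.12 (cv2) and the standard library are available. Lean on these libraries where they do the work, as an engineer would, in place of code of your own. Each camera call takes 0.05 s, during which the arm holds its last target.

## Working session

There is one attempt and no reset: what is moved stays moved. The work goes in short steps, each a Python script; the robot and the scene stay as the last script left them, time stands still between calls to the robot, and variables do not carry over. Pictures are saved under pics/ and viewed, and the job is handed in when it is done.

```bash
ls; mkdir -p pics
python3 - <<'E'
from bench import bot, solve_ik, imaging
import cv2
for n in ("scene","top","wrist"):
    m=imaging.camera_model(n); print(n,{k:(v.tolist() if hasattr(v,'tolist') else v) for k,v in m.items()})
    cv2.imwrite(f"pics/{n}0.png",imaging.capture(n))
print(bot.get_state())
E
```

```text
pics
scene {'K': [[586.357473537619, 0.0, 315.9281894657168], [0.0, 586.357473537619, 232.39968863565792], [0.0, 0.0, 1.0]], 'position': [1178.1215990486485, 131.32610824855317, 1031.4819054839525], 'rotation': [0.5562854899612384, 0.011683203457125924, 1.7016696961562092]}
top {'K': [[460.2989945928841, 0.0, 328.6971704568523], [0.0, 460.2989945928841, 241.76107406860297], [0.0, 0.0, 1.0]], 'position': [425.5379906235386, 32.06587942718245, 1082.4495308337516], 'rotation': [0.14182397232804167, 0.013158825429049115, -1.571992446668462]}
wrist {'K': [[342.8161425609704, 0.0, 321.0695403802197], [0.0, 342.8161425609704, 236.78006725871302], [0.0, 0.0, 1.0]], 'position': [219.48972674365945, -510.65769666957783, 371.7784710794386], 'rotation': [-0.30959040598801263, 0.0013314780127113846, -1.305130629843081]}
{'t': 0.15, 'qpos': array([-1.43819144e+00,  3.26803639e-01, -1.93388120e-01,  1.05196631e+00,
       -1.47281462e-05,  1.43659496e+00]), 'joint_velocities': array([-0.00029248, -0.00094378,  0.00428038, -0.00094096,  0.00053422,
       -0.0020355 ]), 'effort': array([ 4.18216341e-04, -4.43706858e+01,  2.62663919e+01,  1.04907202e-02,
       -1.31557872e-04, -5.04554734e-06]), 'tcp_pos': array([ 144.95039483, -530.05933712,  208.95249301]), 'orientation': array([-3.14024119e+00, -1.67603344e-04,  2.66806144e-01]), 'contact_force': array([ 0.78631896,  0.76114038, -0.32495655]), 'wrist_torque': array([-0.01890082, -0.03920103,  0.05061651]), 'opening': 1.0008558986015104}
```

View pics/scene0.png

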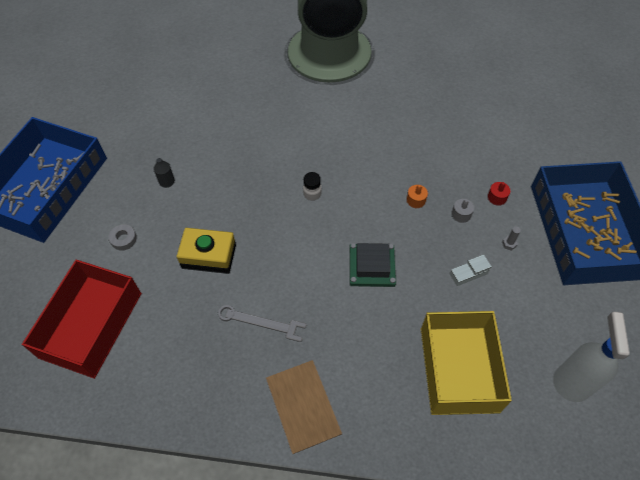

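View pics/top0.png

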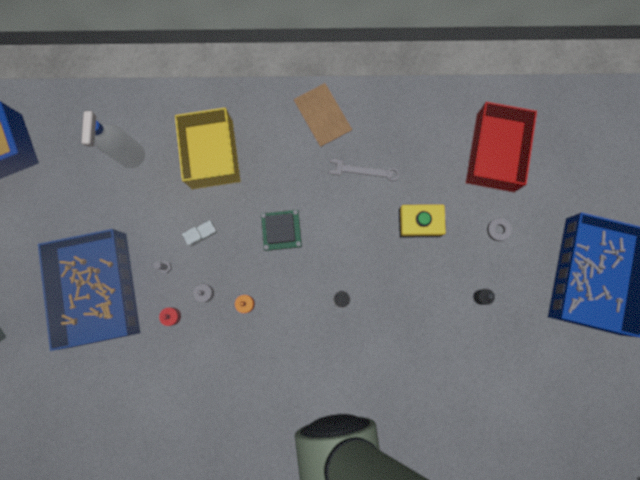

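The top view is drawn with +x up and +y left. The die block is at about (281,229), the button box (423,220), anvil (203,293), collar (499,229), punch (484,297) and gauge (199,233). The jar is at (342,298), the bolt (163,267) and the wrench (363,170). I'll enlarge crops to read these more closely.

```bash
cat > h.py <<'E'
from bench import bot, solve_ik, imaging
import numpy as np, cv2
from scipy.spatial.transform import Rotation as R
def ray(m,uv):
    K=np.array(m["K"]); p=np.linalg.inv(K)@np.array([uv[0],uv[1],1.])
    d=R.from_euler('xyz',m["rotation"]).as_matrix()@np.array([p[0],-p[1],-1]); return np.array(m["position"]),d
def px2w(m,uv,z):
    o,d=ray(m,uv); return (o+d*(z-o[2])/d[2])[:2]
def w2px(m,P):
    Rm=R.from_euler('xyz',m["rotation"]).as_matrix(); c=Rm.T@(np.array(P,float)-np.array(m["position"]))
    q=np.array(m["K"])@np.array([c[0],-c[1],-c[2]]); return q[:2]/q[2]
E
python3 - <<'E'
import cv2,numpy as np
t=cv2.imread('pics/top0.png')
def crop(x,y,w,h,s): return cv2.resize(t[y:y+h,x:x+w],None,fx=s,fy=s,interpolation=cv2.INTER_CUBIC)
cv2.imwrite('pics/c1.png',crop(140,200,170,120,4.5)); cv2.imwrite('pics/c2.png',crop(390,190,140,120,5))
from h import *
m=imaging.camera_model("top")
for n,uv,z in [('die',(281,229),40),('box',(423,220),56),('anv',(203,293),30),('col',(499,229),18),('punch',(484,297),30),('gauge',(199,233),25),('jar',(342,298),55),('bolt',(163,267),30),('wr',(363,170),3)]:
    print(n,px2w(m,uv,z).round(1))
E
```

```text
die [604.4 155.3]
box [ 621.2 -168. ]
anv [458.6 332.7]
col [ 606.4 -351.7]
punch [ 448.6 -305.3]
gauge [598.2 348.8]
jar [446.3  16.1]
bolt [518.3 427.4]
wr [754.9 -37.2]
```

View pics/c1.png

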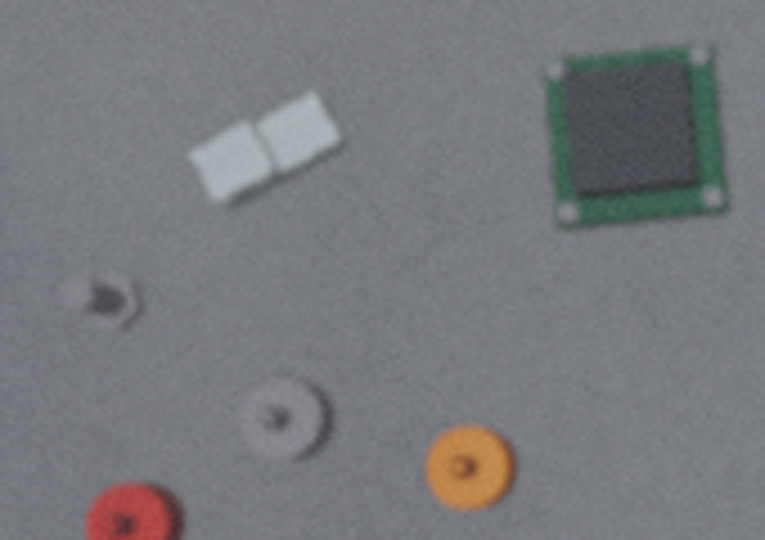

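View pics/c2.png

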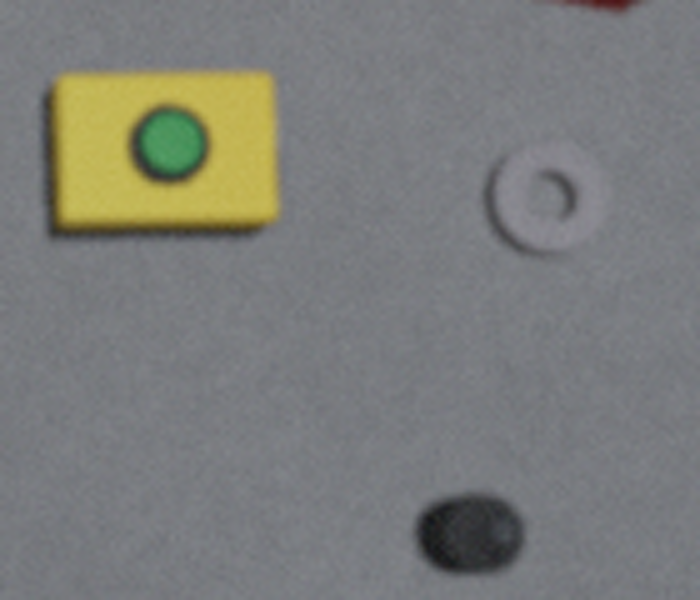

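View pics/wrist0.png

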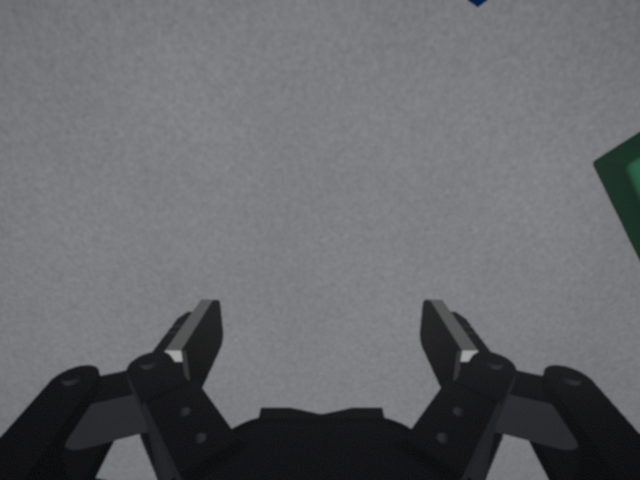

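Run:
```python
import cv2,numpy as np
t=cv2.imread('pics/scene0.png')
def crop(x,y,w,h,s): return cv2.resize(t[y:y+h,x:x+w],None,fx=s,fy=s,interpolation=cv2.INTER_CUBIC)
cv2.imwrite('pics/c3.png',crop(340,170,190,130,4.2)); cv2.imwrite('pics/c4.png',crop(100,150,150,130,5))
```

```text
(no output)
```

View pics/c3.png

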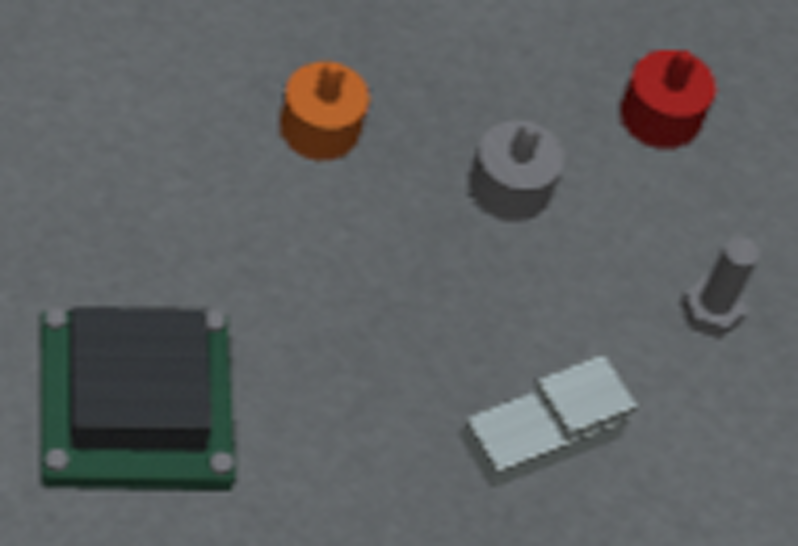

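View pics/c4.png

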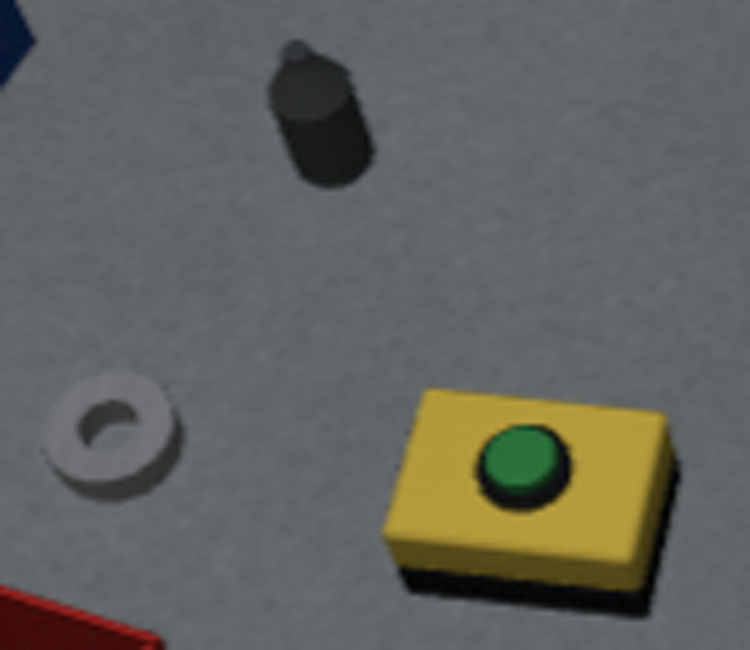

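Run:
```python
from h import *
T=imaging.camera_model("top");S=imaging.camera_model("scene")
t1=lambda x,y:(140+x/4.5,200+y/4.5); t2=lambda x,y:(390+x/5,190+y/5)
s1=lambda x,y:(340+x/4.2,170+y/4.2); s2=lambda x,y:(100+x/5,150+y/5)
def p(n,a,b,z): print(n,'top',px2w(T,a,z).round(1),'scene',px2w(S,b,z).round(1))
p('dietop',t1(631,128),s1(140.5,369),40)
p('anv',t1(284,418),s1(520,155),30)
p('col',t2(548,197),s2(112,428),18)
p('ghigh',t1(233,163),s1(588,394),32)
p('glow',t1(300,133),s1(520,431),20)
p('boxtop',t2(167,147),s2(526,475),50)
p('button',t2(170,143),s2(520,457),62)
p('orange',t1(470,467),s1(328,95),30); p('red',t1(134,520),s1(673,85),30)
print('punch top outline', px2w(T,t2(500,534),0), 'nose scene',px2w(S,s2(296,47),74),'base',px2w(S,s2(332,158),0))
b=[px2w(T,t1(*q),15) for q in [(546,62),(705,45),(727,208),(565,227)]]; print('base',np.mean(b,0),b)
e=b[0]-b[1];f=b[3]-b[2];print(np.degrees([np.arctan2(-e[0],e[1]),np.arctan2(-f[0],f[1])]))
b=[px2w(S,s1(*q),15) for q in [(42,314),(228,314),(234,485),(43,483)]]; print('base scene',np.mean(b,0)); 
for i,j in((1,0),(2,3)): e=b[i]-b[j]; print(np.degrees(np.arctan2(-e[0],e[1])))
b=[px2w(S,s2(*q),50) for q in [(428,390),(668,412),(630,563),(387,535)]]
for i,j in((1,0),(2,3)): e=b[i]-b[j]; print('box',np.degrees(np.arctan2(-e[0],e[1])))
print(np.mean(b,0))
for x,y,z in[(448,-300,0),(448,-300,48),(448,-300,74)]: print(w2px(T,(x,y,z)),w2px(S,(x,y,z)))
```

```text
dietop top [605.7 157.1] scene [612.2 157.5]
anv top [458.9 332.5] scene [463.3 332.7]
col top [ 605.5 -353. ] scene [ 611.1 -353.1]
ghigh top [589.5 363.2] scene [595.3 363.1]
glow top [607.1 332.5] scene [611.8 334.5]
boxtop top [ 623.7 -170.1] scene [ 629.8 -170.2]
button top [ 623.2 -169.2] scene [ 628.9 -170.7]
orange top [434.1 237.3] scene [438.6 238. ]
red top [407.9 406.4] scene [411.4 408.3]
punch top outline [ 449.69827198 -328.80449894] nose scene [ 451.37533065 -306.44905007] base [ 453.95396985 -307.62463531]
base [606.2828961  157.58521397] [array([645.40574058, 205.3760873 ]), array([654.19630592, 121.70343241]), array([567.62544079, 109.4967719 ]), array([557.90409711, 193.76456427])]
[5.99743644 6.58069451]
base scene [613.30938366 157.58246866]
7.101600074477246
6.49138832458586
box 0.9872130279665469
box -0.2614048250564565
[ 629.20882799 -169.50786092]
[477.59560064 297.55397616] [170.47616673 179.78251224]
[484.22787597 297.09272713] [165.47178865 166.18252371]
[488.08426396 296.82453029] [162.62240926 158.43899862]
```

Run:
```python
from h import *
for y in (1.571,-1.571,0): 
    print(y, solve_ik([461,332.6,150],[np.pi,0,y]), solve_ik([609,157.5,150],[np.pi,0,y]), solve_ik([608,-353,150],[np.pi,0,y]))
t=bot.get_state()['t']
bot.move_ptp([461,332.6,170],[np.pi,0,-1.571] if solve_ik([461,332.6,170],[np.pi,0,-1.571]) is not None else [np.pi,0,1.571])
s=bot.get_state(); print(s['t'],s['tcp_pos'],s['orientation'])
m=imaging.camera_model("wrist"); print(m)
cv2.imwrite('pics/w1.png',imaging.capture("wrist"))
print('proj anvil centre',w2px(m,(461,332.6,30)),'pin',w2px(m,(461,332.6,52)))
```

```text
1.571 [ 0.49515612  0.40532921 -0.23482255  0.93064457  0.          2.06574878] [ 0.13580274  0.51319991 -0.05997894  0.99761748  0.          1.70639539] [-0.6309063   0.65339032  0.18459784  1.10200385  0.          0.93968636]
-1.571 [ 0.49515612  0.40532921 -0.23482255  0.93064457  0.         -1.07543653] [ 0.13580274  0.51319991 -0.05997894  0.99761748  0.         -1.43478991] [-0.6309063   0.65339032  0.18459784  1.10200385  0.         -2.20149895]
0 [ 0.49515612  0.40532921 -0.23482255  0.93064457  0.         -2.64643653] [ 0.13580274  0.51319991 -0.05997894  0.99761748  0.         -3.00578991] [-0.6309063   0.65339032  0.18459784  1.10200385  0.          2.51068636]
3.3667 [461.46631986 332.03964367 170.0219781 ] [-3.14142260e+00 -1.11423607e-04 -1.57226927e+00]
{'K': array([[342.81614256,   0.        , 321.06954038],
       [  0.        , 342.81614256, 236.78006726],
       [  0.        ,   0.        ,   1.        ]]), 'position': array([460.68675261, 253.20677398, 332.91749321]), 'rotation': array([-3.08674791e-01, -4.00702603e-04,  3.13903809e+00])}
proj anvil centre [320.81541931 218.81947809] pin [320.80752121 225.38227144]
```

View pics/w1.png

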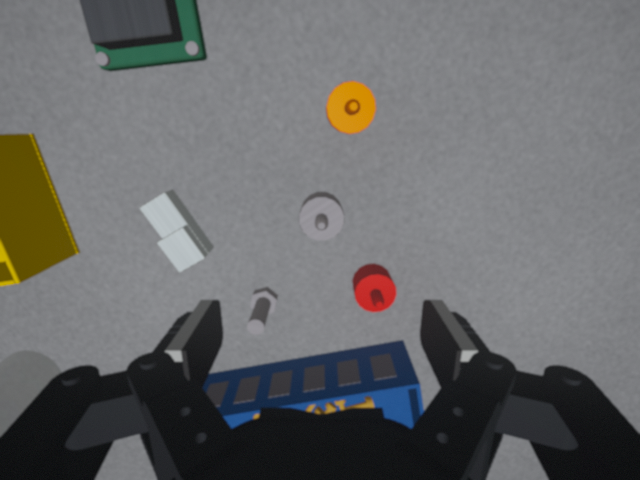

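The wrist view puts the anvil shoulder at about (322,217), against a predicted (320.8,218.8). So the mean of the top and scene estimates is good to about 1–2 mm. I'll grasp the anvil now and carry it to the die block.

```bash
cat >> h.py <<'E'
def st(tag=''):
    s=bot.get_state(); print(tag,'t',round(s['t'],2),'p',s['tcp_pos'].round(1),'yaw',round(s['orientation'][2],3),'op',round(s['opening'],3),'F',s['contact_force'].round(1)); return s
def shot(cam,name): 
    m=imaging.camera_model(cam); i=imaging.capture(cam); cv2.imwrite(f'pics/{name}.png',i); return m,i
E
python3 - <<'E'
from h import *
bot.movel([460.3,331.8,60],max_speed=250)
print(bot.movel([460.3,331.8,5],max_speed=120,threshold=15)); st()
bot.grip(0.0,50); st('grip')
bot.movel([460.3,331.8,130],max_speed=250); st('up')
shot('wrist','w2')
E
```

```text
False
 t 4.62 p [461.1 332.2   6. ] yaw -1.571 op 1.003 F [ 0.3 -0.  -0.3]
grip t 5.21 p [460.6 333.3   8.4] yaw -1.57 op 0.302 F [-8.8 -1.  25. ]
up t 5.86 p [459.4 331.3 128.7] yaw -1.571 op 0.302 F [-0.5 -0.3 -3.9]
```

View pics/w2.png

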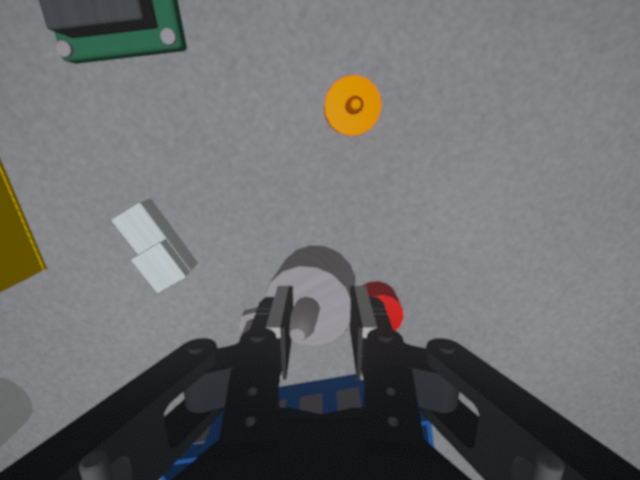

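Run:
```python
from h import *
m=imaging.camera_model("wrist");s=st()
x,y,z=s['tcp_pos']
for dz in(-5,0,19,25,47): print(dz,w2px(m,(x,y,z+dz)),w2px(m,(x+21,y,z+dz)),w2px(m,(x-21,y,z+dz)))
m2,i=shot('scene','s2'); print(w2px(m2,(x,y,z)))
q=w2px(m2,(x,y,z+10)).astype(int)
cv2.imwrite('pics/s2c.png',cv2.resize(i[q[1]-70:q[1]+70,q[0]-80:q[0]+80],None,fx=5,fy=5,interpolation=cv2.INTER_CUBIC)[:600])
i=cv2.imread('pics/w2.png');cv2.imwrite('pics/w2c.png',cv2.resize(i[220:420,200:440],None,fx=3,fy=3,interpolation=cv2.INTER_CUBIC))
```

```text
t 5.91 p [458.8 330.9 127.9] yaw -1.571 op 0.307 F [-0.1 -0.5 -3.7]
-5 [319.84231721 281.75918794] [280.68017728 281.87307548] [358.97518663 281.64538552]
0 [319.84669324 285.84751762] [279.6421603  285.96600624] [360.02037735 285.72911992]
19 [319.86568481 303.59047351] [275.13702747 303.72987427] [364.55616328 303.45119174]
25 [319.87260244 310.05330068] [273.49594746 310.20069987] [366.20821466 309.90603193]
47 [319.90300694 338.45882873] [266.2824324 338.6437968] [373.46872337 338.27404989]
[473.18472042 176.09616727]
```

View pics/s2c.png

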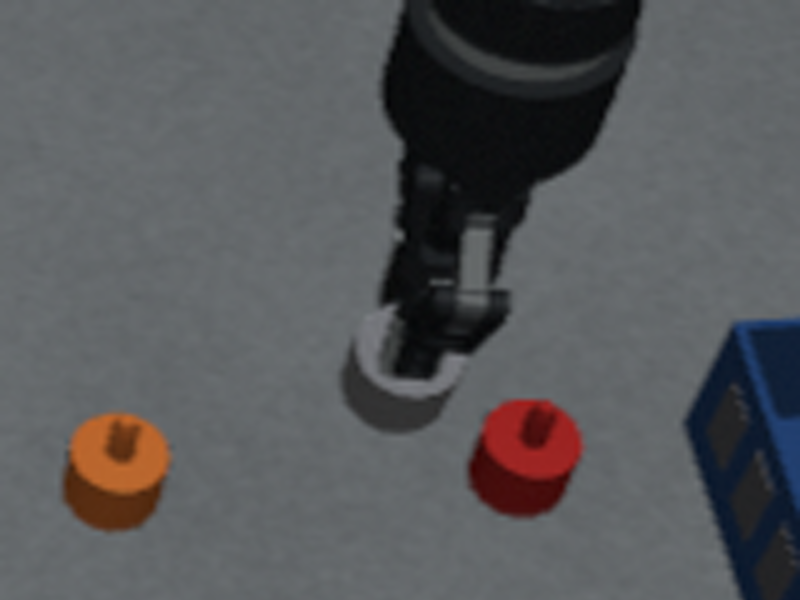

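View pics/w2c.png

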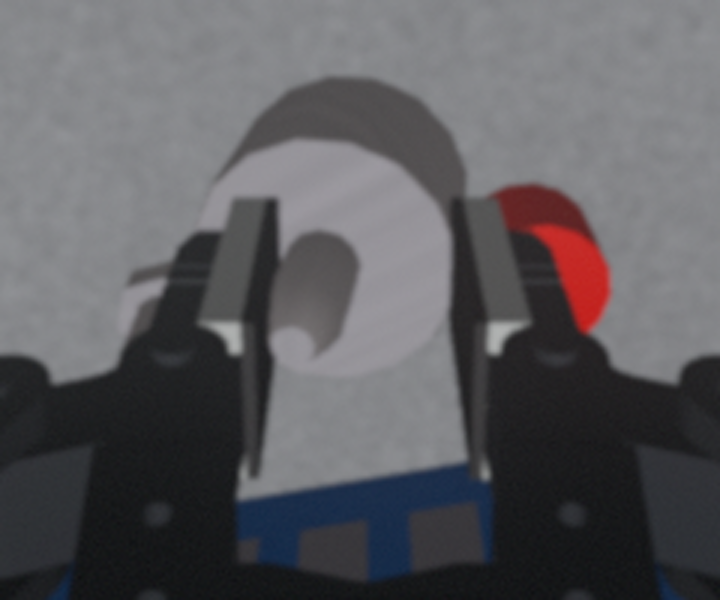

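The pickup is bad. One pad's inner face is against the pin, over the shoulder, and the other is on the outside of the body. The anvil hangs low and slightly tilted. I'll set it back down, let go and look again.

Run:
```python
from h import *
bot.movel([460.3,331.8,50],max_speed=150)
print(bot.movel([460.3,331.8,5],max_speed=40,threshold=8)); st()
bot.dwell(0.2); shot('wrist','w3a')
bot.grip(1.0); st('open')
bot.movel([460.3,331.8,170],max_speed=250); st()
m,i=shot('wrist','w3'); cv2.imwrite('pics/w3c.png',cv2.resize(i[120:320,200:440],None,fx=3,fy=3,interpolation=cv2.INTER_CUBIC))
```

```text
True
 t 7.59 p [459.9 331.6   8.8] yaw -1.571 op 0.308 F [-0.9 -0.6  5.7]
open t 8.45 p [458.5 330.8   7.4] yaw -1.571 op 0.995 F [-0.6 -0.2 -0.4]
 t 9.25 p [459.6 331.4 168.9] yaw -1.571 op 0.996 F [0.6 0.1 0. ]
```

View pics/w3a.png

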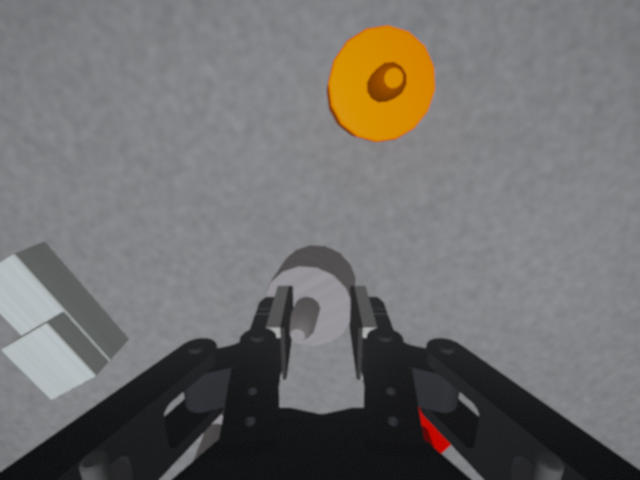

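View pics/w3c.png

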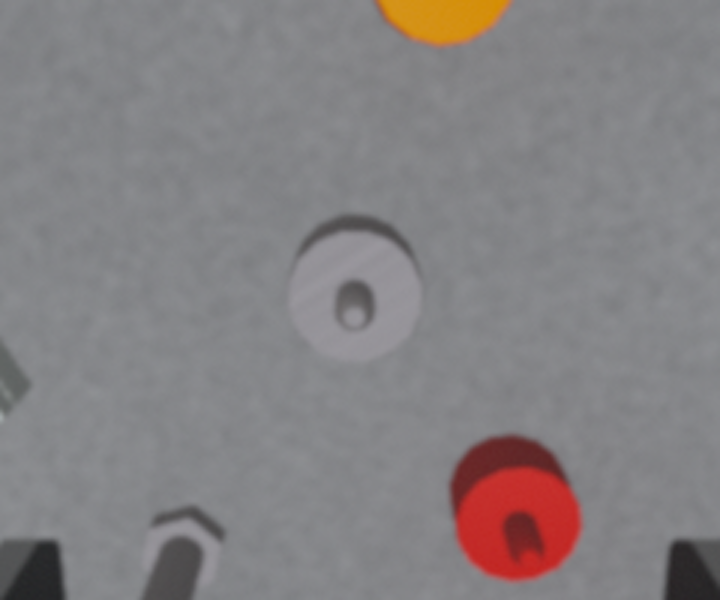

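The anvil is standing upright again, with the shoulder at about (318,219). But the pad corners appear roughly 20 mm further back than the stated TCP, which fits a pad landing on the 30 mm shoulder. To check, I'll shut the gripper and touch the bare table.

Run:
```python
from h import *
m=imaging.camera_model("wrist"); print('anvil',px2w(m,(318.3,219),30), 'pin',px2w(m,(318.3,225),52))
bot.grip(0.0,30); 
m,i=shot('wrist','w4')
bot.movel([500,262,40],max_speed=250); 
print(bot.movel([500,262,-12],max_speed=40,threshold=6)); st('touch')
bot.dwell(.1); st()
bot.movel([500,262,60],max_speed=250)
```

```text
anvil [460.06069327 330.96037216] pin [460.04178378 330.48876722]
False
touch t 12.32 p [500.2 262.1 -11.7] yaw -1.571 op -0.002 F [-0.  -0.2  1. ]
 t 12.43 p [500.2 262.1 -11.7] yaw -1.571 op -0.001 F [ 0.1 -0.4  0.2]
```

View pics/w4.png

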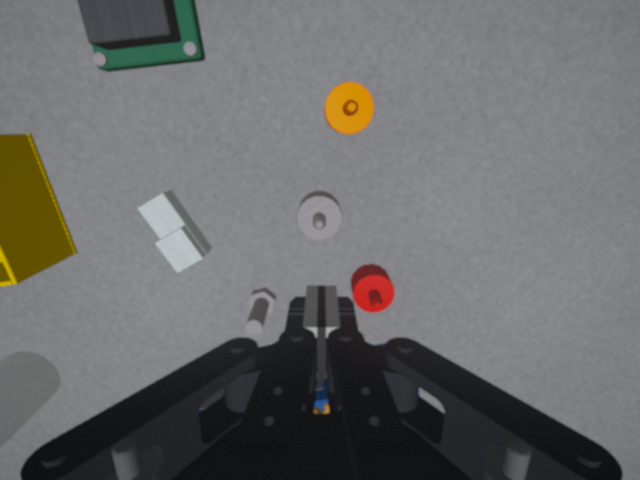

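There was no contact at TCP z = −11.7, so the stated TCP really does lie beyond the finger ends. I'll go lower to measure by how much.

Run:
```python
from h import *
bot.movel([500,262,-8],max_speed=200)
print(bot.movel([500,262,-32],max_speed=30,threshold=5)); st('touch')
bot.movel([500,262,40],max_speed=250); bot.grip(1.0); st()
```

```text
True
touch t 13.9 p [500.5 262.2 -21.6] yaw -1.571 op -0.003 F [-0.5 -0.8  6.8]
 t 15.08 p [500. 262.  40.] yaw -1.571 op 1.001 F [-0.5 -0.8 -0.7]
```

The shut tips are about 21 mm behind the stated TCP, so I'll correct all heights by that and regrasp the anvil at its true position.

Run:
```python
from h import *
bot.movel([460.3,331.3,40],max_speed=250)
print(bot.movel([460.3,331.3,-18],max_speed=120,threshold=15)); st()
bot.grip(0.0,50); st('grip')
bot.movel([460.3,331.3,100],max_speed=250); st('up')
shot('wrist','w5')
```

```text
False
 t 16.18 p [460.8 331.  -17.9] yaw -1.572 op 1.004 F [ 0.5 -0.3  0.1]
grip t 16.67 p [461.  331.6 -17. ] yaw -1.571 op 0.478 F [-0.3 -1.7  5.5]
up t 17.29 p [459.4 330.9  98.9] yaw -1.571 op 0.475 F [-0.5 -0.6 -4.3]
```

View pics/w5.png

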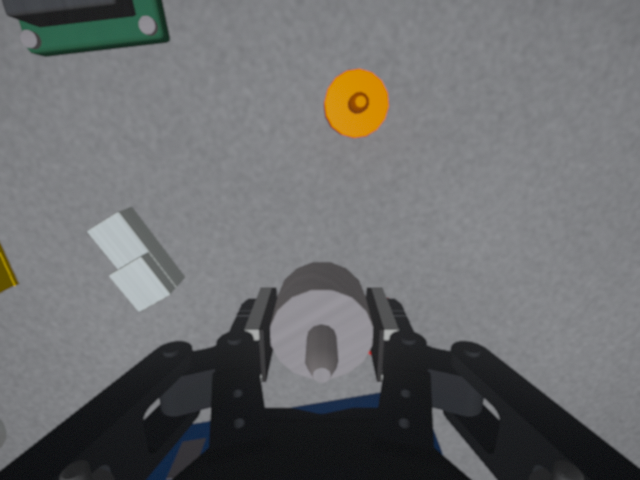

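Good grasp: opening 40.6 mm, anvil upright between the pads. On the way I'll stop for a look at the die block.

Run:
```python
from h import *
bot.movel([609,250,150],max_speed=250); bot.dwell(.15); s=st()
m,i=shot('wrist','w6')
for P in [(609,157.5,40)]: print(w2px(m,P))
print(m['position'],m['rotation'])
cv2.imwrite('pics/w6c.png',cv2.resize(i[60:260,200:440],None,fx=3,fy=3,interpolation=cv2.INTER_CUBIC))
```

```text
t 18.35 p [607.2 250.7 149.2] yaw -1.569 op 0.474 F [-0.3 -0.6 -4.2]
[316.95059208 107.44139831]
[607.65117733 172.2561263  312.23306869] [-0.30661516 -0.00632128 -3.14125494]
```

View pics/w6c.png

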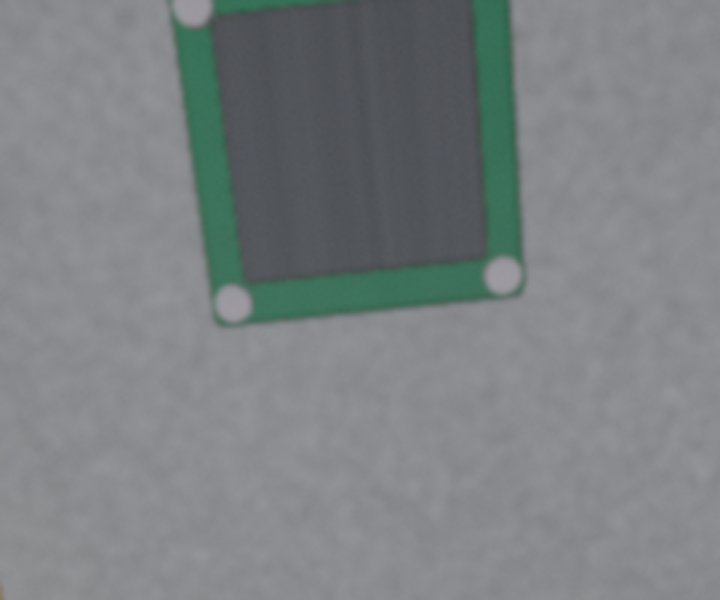

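Run:
```python
from h import *
m=imaging.camera_model('wrist')
c=[px2w(m,(200+x/3,60+y/3),40) for x,y in[(213,15),(472,-6),(487,260),(246,282)]]
print(np.round(c,1),np.mean(c,0), [np.linalg.norm(c[i]-c[i-1]).round(1) for i in range(4)])
for a,b in((3,0),(2,1)): e=c[a]-c[b]; print('yaw',np.degrees(np.arctan2(-e[0],e[1])))
for a,b in((0,1),(3,2)): e=c[a]-c[b]; print('yaw',np.degrees(np.arctan2(e[1],e[0])))
```

```text
[[642.3 129. ]
 [580.3 124.3]
 [574.5 185.8]
 [636.5 191.3]] [608.42607372 157.61696513] [np.float64(62.6), np.float64(62.1), np.float64(61.8), np.float64(62.3)]
yaw 5.296743545327682
yaw 5.425661374828698
yaw 4.258366091896198
yaw 5.067759126440312
```

All three cameras agree on the die centre at about (608.5,157.6), yaw about 0.1 rad. I'll set the anvil down there.

Run:
```python
from h import *
bot.movel([608.5,158,70],max_speed=250)
bot.movel([608.5,158,30],max_speed=120); bot.dwell(.1)
print(bot.movel([608.5,158,16],max_speed=30,threshold=7)); st('down')
bot.grip(1.0); 
bot.movel([608.5,158,130],max_speed=250)
bot.movel([608.5,245,150],max_speed=250); bot.dwell(.15)
st(); m,i=shot('wrist','w7'); print(m['position'],m['rotation'])
cv2.imwrite('pics/w7c.png',cv2.resize(i[40:240,200:440],None,fx=3,fy=3,interpolation=cv2.INTER_CUBIC))
```

```text
True
down t 19.98 p [609.7 158.1  22.9] yaw -1.571 op 0.475 F [0.6 0.  3.1]
 t 21.73 p [607.8 243.9 148.8] yaw -1.572 op 1.0 F [ 0.3 -0.9  0.5]
[608.21922135 165.53865736 311.85134763] [-0.30587375 -0.00750317  3.13931642]
```

View pics/w7c.png

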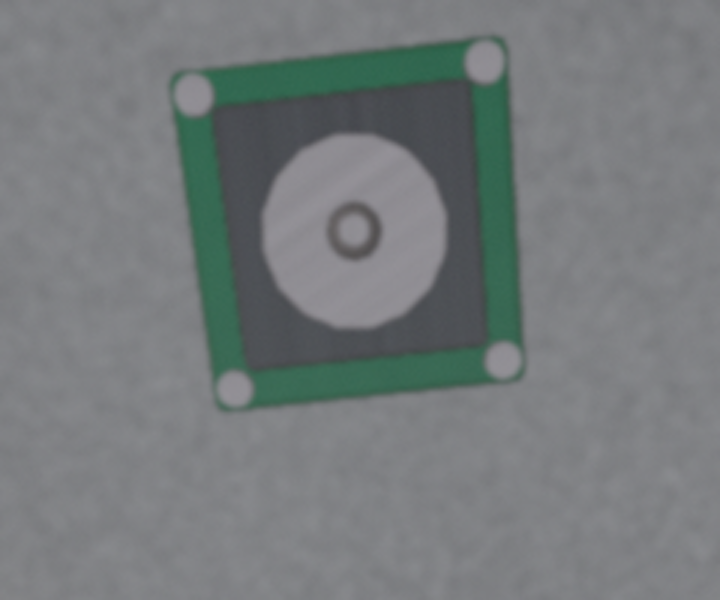

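The anvil stands upright in the middle of the block. Next is the collar, first with a look from above at yaw π.

Run:
```python
from h import *
m=imaging.camera_model('wrist'); print('anvil',px2w(m,(318.3,116.7),70),'pin',px2w(m,(200+353/3,40+231/3),92),'die',np.mean([px2w(m,(200+x/3,40+y/3),40) for x,y in[(213,104),(470,80),(487,345),(247,369)]],0))
print(solve_ik([608,-353,150],[np.pi,0,3.1416]))
bot.move_ptp([608.5,-353,150],[np.pi,0,3.1416]); bot.dwell(.15); st()
m,i=shot('wrist','w8'); print(w2px(m,(608.5,-353,18)))
```

```text
anvil [608.48358885 157.95065324] pin [608.85657565 158.79991366] die [608.62273548 156.85798793]
[-0.6309063   0.65339032  0.18459784  1.10200385  0.         -0.63091364]
 t 24.07 p [ 609.1 -351.9  150.1] yaw -3.14 op 0.999 F [-0.6  0.2 -1.2]
[321.15190118 219.57662745]
```

View pics/w8.png

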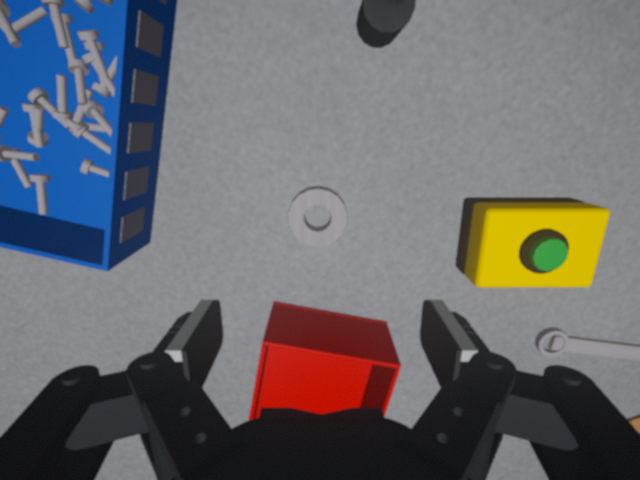

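Run:
```python
from h import *
m=imaging.camera_model('wrist'); 
c=px2w(m,(317,216.5),18); print(c,'hole',px2w(m,(317.3,216),18),'binedge',px2w(m,(150,242),0),px2w(m,(110,268),0),'red',px2w(m,(275,303),40),px2w(m,(388,322),40))
x,y=c
bot.movel([x,y,30],max_speed=250)
print(bot.movel([x,y,-22],max_speed=100,threshold=12)); st()
bot.grip(0.0,50); st('grip')
bot.movel([x,y,100],max_speed=250); bot.dwell(.1);st('up')
shot('wrist','w9')
```

```text
[ 605.60156401 -356.85775892] hole [ 605.14515664 -356.59048747] binedge [ 635.54801215 -517.97921285] [ 662.63170831 -561.56029051] red [ 679.36354238 -394.24745818] [ 698.59981378 -292.47534158]
False
 t 25.42 p [ 606.  -357.1  -21.6] yaw 3.142 op 0.996 F [-0.1  0.4  0.1]
grip t 25.83 p [ 606.4 -357.3  -20.4] yaw -3.141 op 0.613 F [-0.5  0.5  5.8]
up t 26.57 p [ 604.  -355.7   97.1] yaw 3.142 op 0.615 F [-0.7  1.1 -1.2]
```

View pics/w9.png

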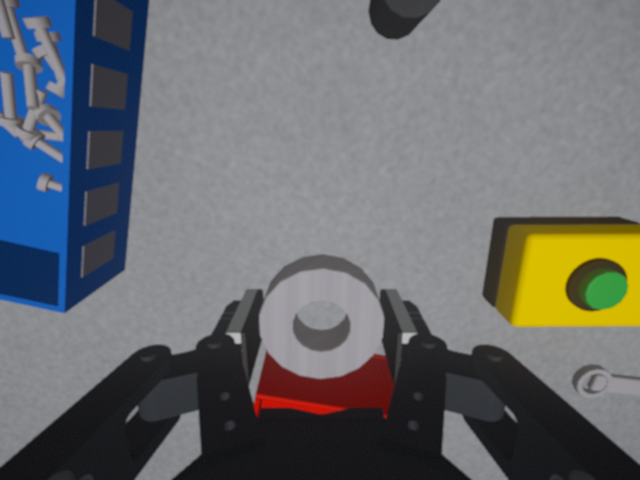

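Run:
```python
from h import *
s=st(); m=imaging.camera_model('wrist'); p=s['tcp_pos']
c=px2w(m,(322,318),p[2]+39); off=c-p[:2]; print('offset',off)
X,Y=608.6,158.2
bot.movel([606,-340,150],max_speed=250)
bot.move_ptp([X,Y,120],[np.pi,0,3.1416]); bot.dwell(.2); s=st()
m,i=shot('wrist','w10'); print(m['position'],m['rotation'])
shot('scene','s10')
```

```text
t 26.62 p [ 604.  -355.7   97.1] yaw -3.142 op 0.617 F [ 0.1 -0.4 -1.7]
offset [-3.91797969 -0.83061036]
 t 29.0 p [609.  157.3 120. ] yaw 3.14 op 0.615 F [-0.1  0.3 -0.7]
[530.44061191 156.42373303 282.89245983] [-3.08760636e-01  4.39438237e-04  1.56818134e+00]
```

View pics/w10.png

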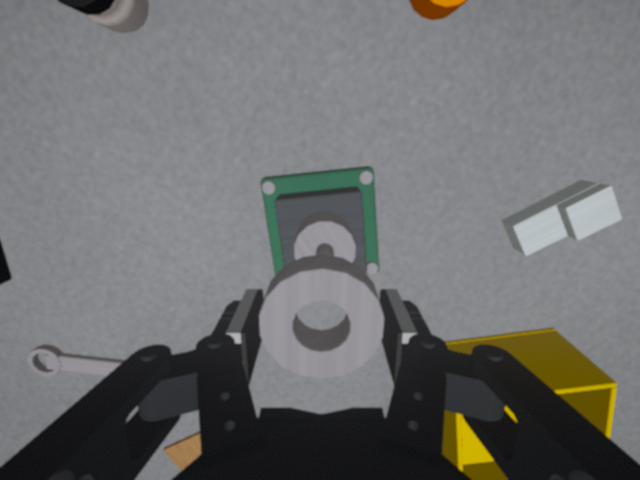

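Run:
```python
from h import *
bot.movel([610,158.3,77],max_speed=150); bot.dwell(.2); s=st()
m,i=shot('wrist','w11'); cv2.imwrite('pics/w11c.png',cv2.resize(i[220:400,220:430],None,fx=3.5,fy=3.3,interpolation=cv2.INTER_CUBIC))
m,i=shot('scene','s11'); q=w2px(m,(608,158,90)).astype(int); cv2.imwrite('pics/s11c.png',cv2.resize(i[q[1]-45:q[1]+55,q[0]-60:q[0]+60],None,fx=6,fy=6,interpolation=cv2.INTER_CUBIC))
```

```text
t 29.73 p [611.  158.5  78.3] yaw -3.142 op 0.612 F [ 0.1 -0.3 -1.6]
```

View pics/w11c.png

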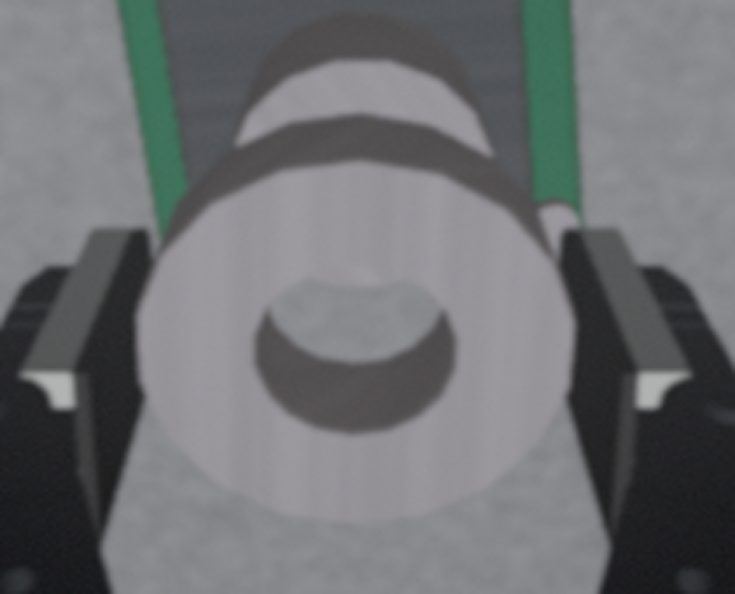

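View pics/s11c.png

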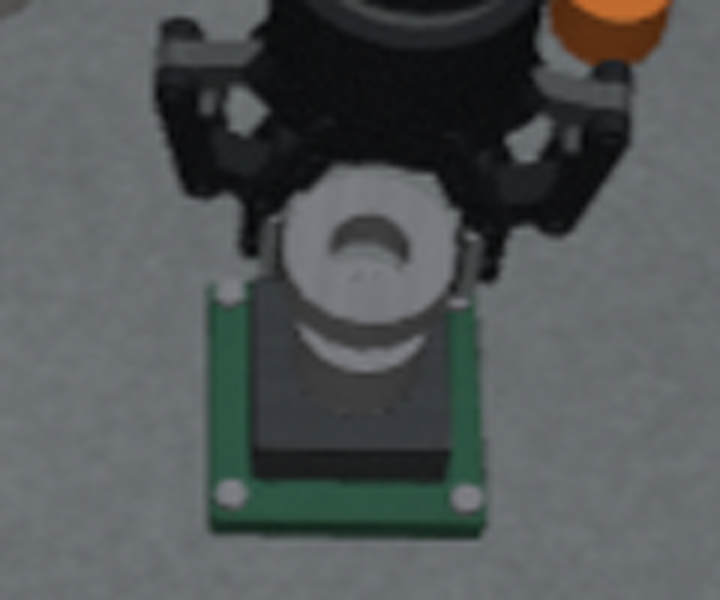

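Run:
```python
from h import *
m=imaging.camera_model('wrist'); z=78.3+21.5; w=lambda x,y:(220+x/3.5,220+y/3.3)
print('wrist: collar',px2w(m,w(358,115),z)+[27,0],px2w(m,w(355,342),z+18),px2w(m,w(358,160),z+18)+[27,0],'anvil',px2w(m,w(358,60),70)+[21,0], px2w(m,w(358,12),40)+[21,0])
m=imaging.camera_model('scene');q=w2px(m,(608,158,90)).astype(int);s=lambda x,y:(q[0]-60+x/6,q[1]-45+y/6)
print('scene: collar',px2w(m,s(371,350),z)-[27,0],px2w(m,s(371,246),z+18),'anvil',px2w(m,s(366,374),70)-[21,0],px2w(m,s(364,414),40)-[21,0])
```

```text
wrist: collar [612.424948   157.88147866] [608.71607921 157.47201862] [611.24426334 157.82323836] anvil [608.41594548 157.97789905] [608.8777396 158.0749529]
scene: collar [613.29171983 161.62360309] [614.44897768 158.27432386] anvil [610.88841797 161.70084486] [608.55240543 163.14113277]
```

Collar minus anvil in x comes out at about +2–3 mm. I'll shift back 2 mm and lower it.

Run:
```python
from h import *
bot.movel([608,158.2,77],max_speed=60); bot.dwell(.1)
print(bot.movel([608,158.2,40],max_speed=40,threshold=6)); st('down')
bot.dwell(.1); st()
bot.grip(1.0,50)
bot.movel([608,158.2,130],max_speed=250); bot.movel([560,158,150],max_speed=250);bot.dwell(.1)
st(); m,i=shot('wrist','w12'); print(w2px(m,(608.5,158,88)))
cv2.imwrite('pics/w12c.png',cv2.resize(i[140:400,190:460],None,fx=2.8,fy=2.3,interpolation=cv2.INTER_CUBIC))
m,i=shot('scene','s12'); q=w2px(m,(608,158,90)).astype(int); cv2.imwrite('pics/s12c.png',cv2.resize(i[q[1]-45:q[1]+55,q[0]-60:q[0]+60],None,fx=6,fy=6,interpolation=cv2.INTER_CUBIC))
```

```text
True
down t 30.86 p [607.7 158.1  49.6] yaw 3.142 op 0.615 F [-0.4 -0.3  3.9]
 t 30.96 p [607.7 158.2  49.6] yaw -3.142 op 0.613 F [-0.4  0.6  5.1]
 t 32.33 p [559.9 157.9 149. ] yaw 3.141 op 0.999 F [ 0.2 -0.1 -0.3]
[322.87803446 309.34394018]
```

View pics/w12c.png

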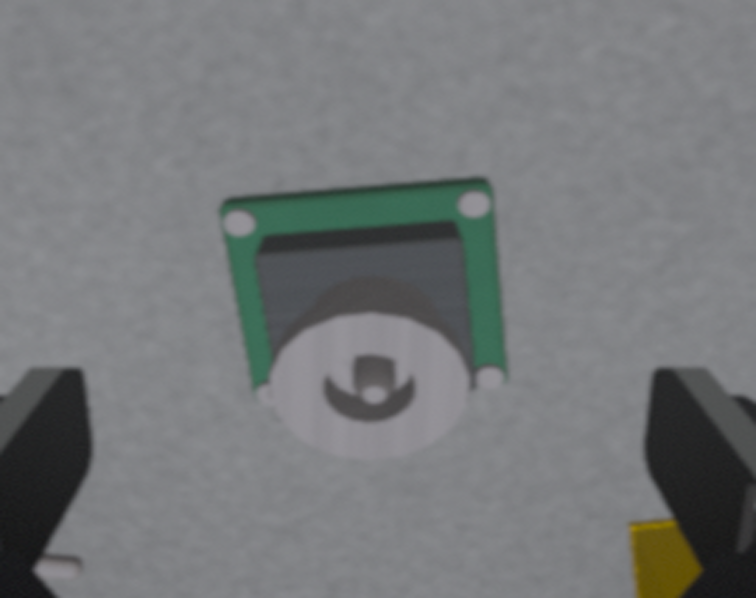

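View pics/s12c.png

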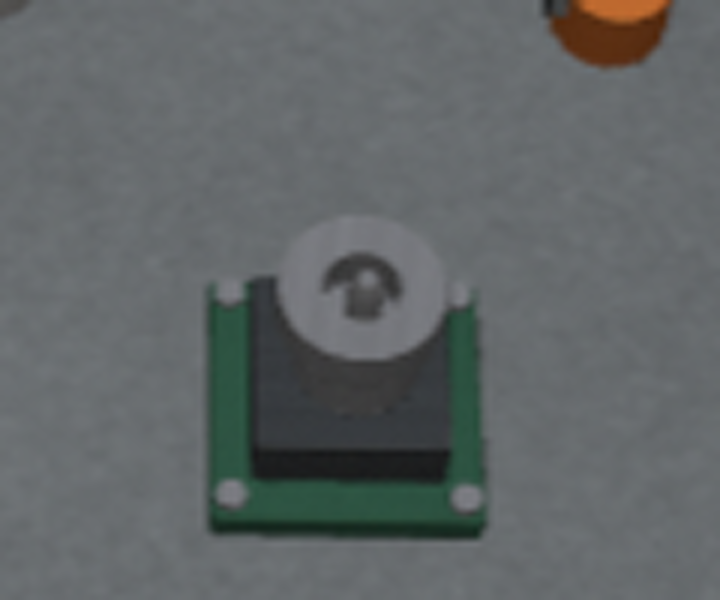

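Both views show the collar flat on the shoulder with the pin centred in its bore. Punch next.

Run:
```python
from h import *
bot.move_ptp([451,-306,150],[np.pi,0,3.1416]); bot.dwell(.15); st()
m,i=shot('wrist','w13'); print(w2px(m,(451,-306,0)),w2px(m,(451,-306,48)),w2px(m,(451,-306,74)))
cv2.imwrite('pics/w13c.png',cv2.resize(i[140:320,230:430],None,fx=3.5,fy=3.3,interpolation=cv2.INTER_CUBIC))
```

```text
t 34.32 p [ 451.6 -305.2  150. ] yaw -3.14 op 1.003 F [-0.3  0.6  0.1]
[321.3943813  214.66003057] [321.43267913 229.10428019] [321.4592444  239.12352558]
```

View pics/w13c.png

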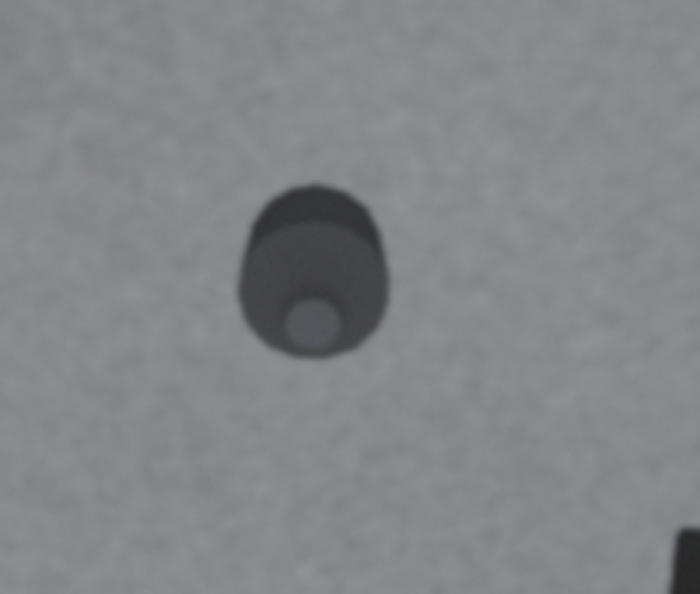

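Run:
```python
from h import *
m=imaging.camera_model('wrist'); print(px2w(m,(319.4,238.2),74),px2w(m,(319.6,227.3),48))
x,y=(px2w(m,(319.4,238.2),74)+px2w(m,(319.6,227.3),48))/2
bot.movel([x,y,60],max_speed=250)
print(bot.movel([x,y,-10],max_speed=120,threshold=12)); st()
bot.grip(0.0,50); st('grip')
bot.movel([x,y,130],max_speed=250); bot.dwell(.1);st('up')
shot('wrist','w14')
```

```text
[ 450.22693491 -307.60662342] [ 449.42617674 -307.5734373 ]
False
 t 35.61 p [ 450.6 -308.2   -9. ] yaw -3.142 op 1.002 F [0.3 0.  0.2]
grip t 36.13 p [ 450.1 -307.7   -9.3] yaw -3.141 op 0.403 F [-0.8  0.3  5.6]
up t 36.94 p [ 448.4 -306.3  127.7] yaw 3.142 op 0.403 F [ 0.1  0.3 -3.9]
```

View pics/w14.png

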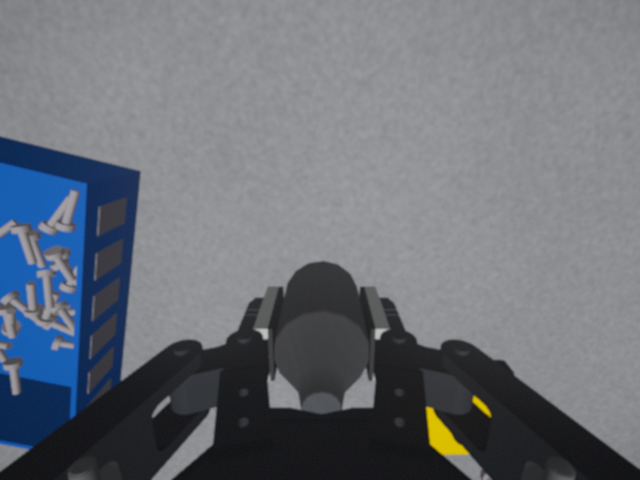

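The punch is held upright. I'll carry it in high, place it in front of the die block and check it.

Run:
```python
from h import *
X,Y=515.9,148.8
bot.move_ptp([X,Y,130],[np.pi,0,3.1416]); bot.dwell(.1)
bot.movel([X,Y,5],max_speed=200); bot.dwell(.1)
print(bot.movel([X,Y,-16],max_speed=30,threshold=7)); st('down')
bot.grip(0.75); st()
bot.movel([X,Y,130],max_speed=200); bot.movel([X-10,Y,170],max_speed=250); bot.dwell(.15); st()
m,i=shot('wrist','w15')
m,i=shot('scene','s15'); q=w2px(m,(570,158,50)).astype(int); cv2.imwrite('pics/s15c.png',cv2.resize(i[q[1]-55:q[1]+55,q[0]-65:q[0]+65],None,fx=5.4,fy=5.4,interpolation=cv2.INTER_CUBIC))
```

```text
True
down t 40.17 p [516.  148.9  -9.3] yaw -3.141 op 0.404 F [-2.1 -0.1  8. ]
 t 40.57 p [514.9 148.7 -10.3] yaw -3.142 op 0.751 F [-0.9 -0.1 -0.9]
 t 41.88 p [504.9 148.6 168.3] yaw 3.142 op 0.747 F [-0.1  0.3  0.4]
```

View pics/w15.png

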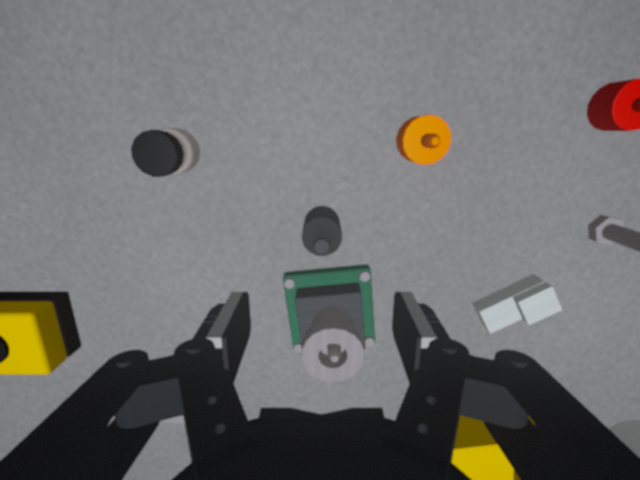

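View pics/s15c.png

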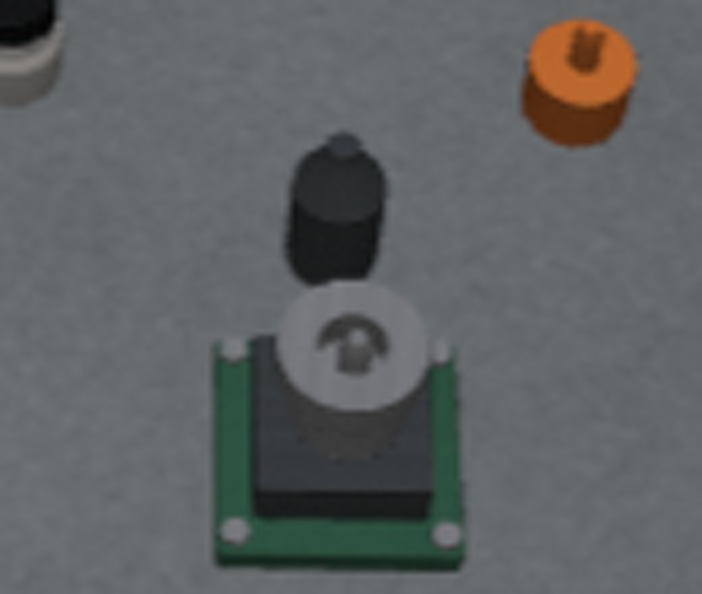

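Run:
```python
from h import *
m=imaging.camera_model('wrist')
n=px2w(m,(321.5,247),74); a=px2w(m,(285,272),15); b=px2w(m,(369,266),15)
th=np.arctan2(-(b-a)[0],(b-a)[1]); print('punch',n,'front edge',a,b,np.linalg.norm(b-a),'yaw',th)
Rm=np.array([[np.cos(th),np.sin(th)],[-np.sin(th),np.cos(th)]]); print('in front-edge frame',Rm@(n-(a+b)/2))
for t in(.09,.115):
  Rm=np.array([[np.cos(t),np.sin(t)],[-np.sin(t),np.cos(t)]]); print('in die frame',Rm@(n-[608.5,157.6]))
bot.move_ptp([601,348.3,150],[np.pi,0,-np.pi/3]); bot.dwell(.15); st()
m,i=shot('wrist','w16'); print(w2px(m,(601,348.3,20)))
cv2.imwrite('pics/w16c.png',cv2.resize(i[120:320,220:440],None,fx=3.5,fy=3,interpolation=cv2.INTER_CUBIC))
```

```text
punch [516.72098837 147.75774757] front edge [563.65379269 111.20020013] [557.2509086  195.00031608] 84.04437135993686 yaw 0.0762584577411553
in front-edge frame [-44.0112841   -1.99532884]
in die frame [-92.29216484  -1.55345379]
in die frame [-92.30215734   0.75409542]
 t 43.73 p [601.1 347.8 150.2] yaw -1.048 op 0.75 F [ 0.5 -0.3  1. ]
[319.65790037 220.90552195]
```

View pics/w16c.png

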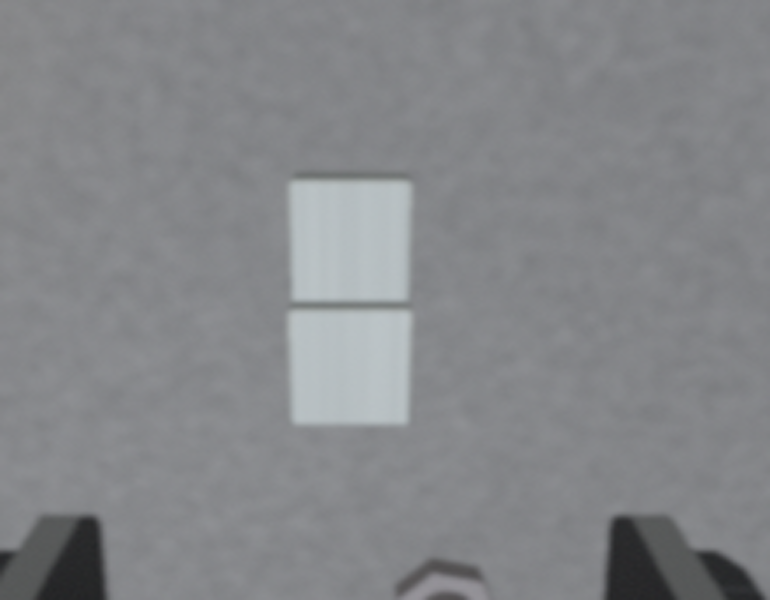

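The gauge is aligned with the jaws and its step line is at (320,222), as predicted. I'll grasp it and place it midway between block and box.

Run:
```python
from h import *
x,y=601,348
bot.movel([x,y,40],max_speed=250)
print(bot.movel([x,y,-17],max_speed=100,threshold=12)); st()
bot.grip(0.0,50); st('grip')
bot.movel([x,y,130],max_speed=250); st('up')
X,Y=615,-6
bot.move_ptp([X,Y,130],[np.pi,0,-np.pi/2]); bot.dwell(.1)
shot('wrist','w17')
bot.movel([X,Y,0],max_speed=200); bot.dwell(.1)
print(bot.movel([X,Y,-24],max_speed=30,threshold=6)); st('down')
bot.grip(0.75); st()
bot.movel([X,Y,150],max_speed=200); bot.movel([X,Y,170],max_speed=250); bot.dwell(.15); st()
m,i=shot('wrist','w18'); print(w2px(m,(X,Y,20)))
```

```text
False
 t 45.09 p [601.5 348.2 -16.4] yaw -1.047 op 0.75 F [ 0.3  0.5 -0.2]
grip t 45.5 p [601.8 348.4 -15.9] yaw -1.047 op 0.339 F [-0.2  0.6  4.6]
up t 46.24 p [599.8 347.5 128.2] yaw -1.047 op 0.343 F [-0.2  0.  -2.6]
True
down t 49.19 p [614.9  -6.  -16.2] yaw -1.571 op 0.337 F [0.1 0.3 2.1]
 t 49.62 p [613.9  -5.9 -16.8] yaw -1.571 op 0.753 F [-0.2 -0.5  0.3]
 t 51.01 p [614.3  -5.9 168.6] yaw -1.571 op 0.751 F [-0.7  0.1 -0.2]
[318.92137951 215.75356145]
```

View pics/w18.png

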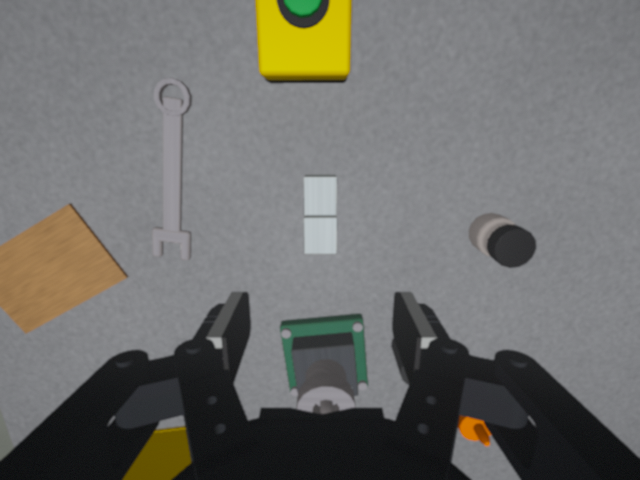

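Run:
```python
from h import *
bot.move_j([-1.438, 0.326, -0.193, 1.052, 0, 1.437]); bot.dwell(.3); st()
shot('scene','s19'); shot('top','t19')
m=imaging.camera_model('top')
i=cv2.imread('pics/t19.png'); o=cv2.imread('pics/top0.png')
v=np.vstack([o[140:330,130:540],i[140:330,130:540]]); cv2.imwrite('pics/cmp.png',cv2.resize(v,None,fx=1.55,fy=1.55))
c=i[140:330,180:460]; cv2.imwrite('pics/t19c.png',cv2.resize(c,None,fx=2.8,fy=2.8,interpolation=cv2.INTER_CUBIC))
```

```text
t 54.01 p [ 145.4 -530.3  209.6] yaw 0.267 op 0.752 F [-0.1 -0.9  0.1]
```

View pics/s19.png

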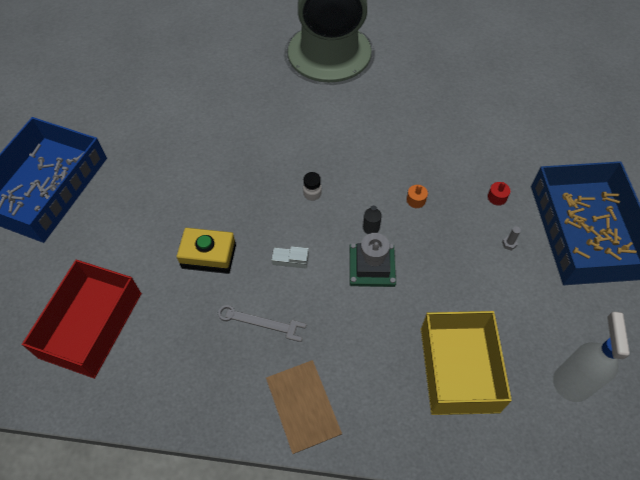

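View pics/cmp.png

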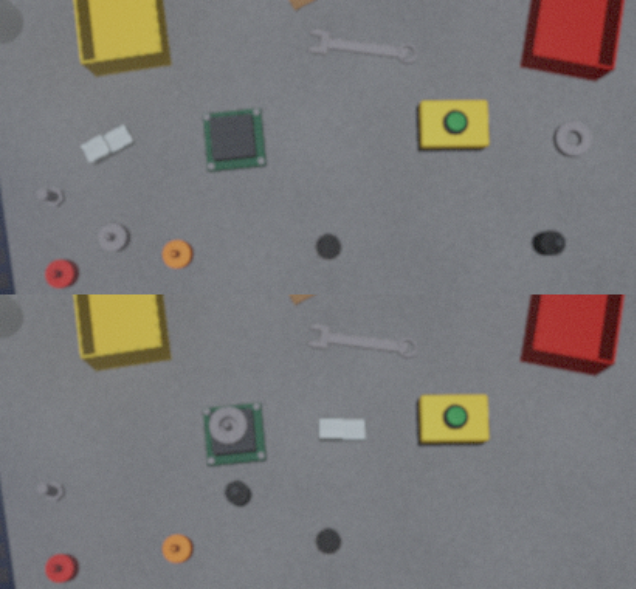

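View pics/t19c.png

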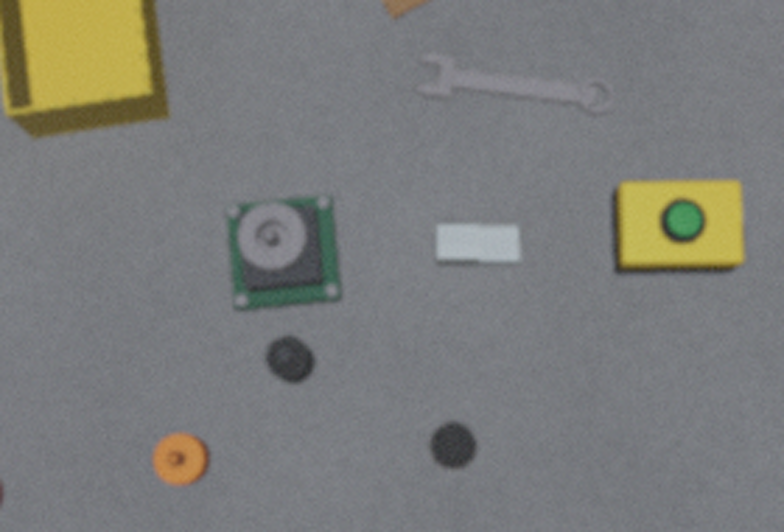

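Run:
```python
from h import *
m=imaging.camera_model('top'); f=lambda x,y:(180+x/2.8,140+y/2.8)
print('collar',px2w(m,f(273,237),88),'pin',px2w(m,f(269,234),92),'base',np.mean([px2w(m,f(*q),15) for q in[(228,205),(328,195),(340,298),(237,308)]],0),'gauge',px2w(m,f(478,243),25),'box',px2w(m,f(683,220),62))
bot.sign_off()
```

```text
collar [605.89994624 157.45026399] pin [607.5680847  160.11328449] base [606.97925553 157.86845765] gauge [611.64395289  -5.54884431] box [ 623.30665565 -168.99331016]
the job is handed in; nothing more can be done
```

I set out all four pieces and handed the job in at about 54 s of the 99 s allowed, with the gripper open and the arm clear.

Last checks, all read from camera images:
- **Anvil:** it stands upright on the die block, within about 1 mm of centre in the wrist view.
- **Collar:** it lies flat on the shoulder with the pin inside the bore. My last top-view reading put it about 3 mm from the pin (limit 8 mm).
- **Punch:** it stands upright at about x = −92 mm, y ≈ 0 to −2 mm in the die block's frame. That leaves about 29 mm of gap to the green base.
- **Gauge:** it lies flat, step up, about 163 mm in y from both the die block and the button box, and within about 12 mm of both in x.
- **Bystanders:** the jar, bolt, wrench and look-alikes appear unmoved between the first and last top views.

What failed or disagreed:
- **First anvil grasp:** it went wrong because the finger ends are about 21 mm behind the stated TCP. I put the anvil back, measured the offset by touching the table, corrected all heights and regrasped.
- **Cameras:** the top and scene cameras disagree by about 5 mm in x. The wrist camera fell between them for the anvil and die block, so I used it for the pick-ups and the anvil's placement. For the collar drop I checked the wrist view against the scene view.

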